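Find the loose bolt on the brush trimmer and hold its cap open

TASK

Take the little roof-shaped guard off the middle bolt of the brush-trimming machine and hang it astride the bare bar of the rail stand, away from the bar's ends. Then tap down on the machine's three bolt heads until you find the loose one, which dips well down under a push while the others are solid, and lift that bolt's cap by its tongue to about 45 degrees. Finish while still holding the cap up there, with the guard hanging on the bar and the other things on the bench not shoved or toppled.

Things in the scene. Friction and masses are not known exactly. Their poses are not given: they have to be found in the camera images.
- guard_grip (a point): Centre of the upright wooden grip on the guard's ridge: 10 mm thick (x), 44 mm long (y), reaching 34 mm above the ridge. z up. This point lies 18 mm above the ridge, 68 mm above the skirt edges and, once the guard hangs on the bar, 28 mm above the bar's centre line.
- guard_ridge (a point): Middle of the ridge (outside) of the guard, a loose roof-shaped piece of bent 3 mm steel, 0.13 to 0.25 kg: ridge along y, 56 mm long; sides slope at 45 degrees to upright skirts 54 mm apart (x); 50 mm from skirt edges to ridge. At the start it stands on the middle cap, over the middle bolt.
- rail_mid (a point): Middle of the bare horizontal steel bar (12 mm thick) on the rail stand, on the bar's centre line, 150 mm above the bench; the bar runs along y, 240 mm between its two posts.
- loose_bolt (a joint): How far the loose bolt's head is pushed down: 0 up, 0.008 m fully down. A spring of 1 N at first to 3 N fully down returns it. Which of the three places it is at changes and is not told. The other two bolts are rigid.
- loose_cap (a joint): Opening angle of the cap held by the loose bolt: 0 shut, up to 1.3 rad. Free-moving, 0.2 kg; it falls shut when let go. The other two caps are clamped fast by their tight bolts and do not move.
- bolt_left (a point): Centre of the top of the bolt head at the +y end of the machine (a fixed point of the machine). Hexagonal head 24 mm wide, 18 mm above the flat cap (88 mm along x, 44 along y, its top 59 mm above the bench). Axes are the machine's: x away from the robot, y along the row (bolts 100 mm apart), z up.
- tongue_left (a point): Grip point on the tongue of the cap of bolt_left when shut (fixed point, does not move with the cap). Tongue: level bar 12 mm wide (y), 16 high, sticking out 50 mm from the cap's near (-x) edge, only the bench below; this point is its centre, 52 mm above the bench. The cap's hinge runs along y at the same height, 120 mm farther along the machine's +x; the tongue swings up and away from the robot.
- bolt_middle (a point): Centre of the top of the bolt head at the middle, under the guard at first (a fixed point of the machine). Hexagonal head 24 mm wide, 18 mm above the flat cap (88 mm along x, 44 along y, its top 59 mm above the bench). Axes are the machine's: x away from the robot, y along the row (bolts 100 mm apart), z up.
- tongue_middle (a point): Grip point on the tongue of the cap of bolt_middle when shut (fixed point, does not move with the cap). Tongue: level bar 12 mm wide (y), 16 high, sticking out 50 mm from the cap's near (-x) edge, only the bench below; this point is its centre, 52 mm above the bench. The cap's hinge runs along y at the same height, 120 mm farther along the machine's +x; the tongue swings up and away from the robot.
- bolt_right (a point): Centre of the top of the bolt head at the -y end of the machine (a fixed point of the machine). Hexagonal head 24 mm wide, 18 mm above the flat cap (88 mm along x, 44 along y, its top 59 mm above the bench). Axes are the machine's: x away from the robot, y along the row (bolts 100 mm apart), z up.
- tongue_right (a point): Grip point on the tongue of the cap of bolt_right when shut (fixed point, does not move with the cap). Tongue: level bar 12 mm wide (y), 16 high, sticking out 50 mm from the cap's near (-x) edge, only the bench below; this point is its centre, 52 mm above the bench. The cap's hinge runs along y at the same height, 120 mm farther along the machine's +x; the tongue swings up and away from the robot.
- mug_mid (a point): Bystander, not to be shoved: white enamel mug, 80 mm wide, 85 high; about its middle.
- round_brush_mid (a point): Bystander, not to be shoved: round brush with turned handle, standing, 54 mm wide, 112 high; about its middle.
- oblong_brush_mid (a point): Bystander, not to be shoved: oblong brush 50 x 150 x 52 mm, bristles down; about its middle.
- wax_tin_mid (a point): Bystander, not to be shoved: round tin, 72 mm wide, 60 high; about its middle.
- blank_mid (a point): Bystander, not to be shoved: bare brush board 60 x 160 x 25 mm, lying flat; about its middle.
- scrub_brush_mid (a point): Bystander, not to be shoved: scrubbing brush 55 x 120 x 55 mm, bristles down; about its middle.
- awl_mid (a point): Bystander, not to be shoved: small tool with wooden handle, lying on the bench; about its middle.
Not all that is in view belongs to the job. What is shaped like the part that bears guard_grip but purple or red is not meant.

How it is judged:
By the outcome, as a careful person would: the job done as asked, in the order asked, and still so for the second after the job is handed in, while the arm keeps its last pose, push and grip.
It also fails if it takes over 61 s, if anything falls off the work surface, if the arm or the gripper's body presses on something with over 40 N, if the wrist force passes 120 N, or if a joint passes its speed limit or range.

ROBOT

A 6-joint arm with a two-finger parallel gripper is mounted at the origin on the work surface. World frame = base frame: x ahead of the robot, y to its left, z up, the work surface at z = 0. Lengths are in mm, angles in rad, forces in N, time in s.
With the tool pointing down it reaches from about 350 to 875 mm from the base axis. Payload 4.2 kg.
Tool frame: the origin (TCP) lies midway between the tips of the shut fingers; the grasp point (between the pads) lies 19 mm behind it (tcp_to_grasp is the distance from the TCP to the grasp point, in mm); z points along the fingers, y is the line along which they close (so a half turn about z gives the same grasp; the last joint's range is limited). The gripper opens to 85 mm and grips with 20 to 120 N. Pads are 22 mm wide; open, the fingers measure 114 mm over their backs; the gripper's body (76 mm by 85 mm) begins 54 mm behind the grasp point. The pads swing forward as they close: fully open they stand 13 mm farther back than shut.
Start: joints at [-0.897, 0.385, 0.008, 0, -1.194, -0.259], TCP at [251.892, -571.97, 231.312] pointing down, gripper open.
Joint ranges: [-3.14, 3.14], [-1.21, 2.06], [-1.07, 1.41], [-3.16, 2.05], [-2.99, -0.16], [-3.1, 3.1]. Speed limits (rad/s): [2.79, 2.79, 3.14, 3.14, 3.14, 3.14].

INTERFACE

Orientations are given as a unit quaternion [x, y, z, w].
In Python, from bench import read_state, get_image, job_done, tcp_to_grasp gives the robot as it stands.
- The arm moves only by the tool jog_arm, never from a script. Its argument "plan" is a list of rows, each a list of 3 entries, a list of its own where there are three numbers: the finger opening in mm, from 0 to 85.4, then the shift along the tool's x, y, z as a fraction of full scale, then the turn, a rotation vector about the tool's x, y, z as a fraction of full scale. A call has 1 to 10 rows; each row is the pose to reach, as a shift and turn from the pose commanded when the call began, along the tool's axes at that moment; what a row does not reach only later rows make up. Full scale, the value 1, is 0.1 m for a shift and 60 degrees for a turn. A row lasts 1/8 s, in which the tool goes at most 62.5 mm and 10.7 degrees, less where a joint would pass 70% of its speed; a pose out of reach is approached as far as the arm can. A call with a number of a shift or a turn outside -1 to 1 is refused whole. A call with a gripper value outside its range is refused whole. The fingers move at their own pace and stop on an object; the grip force is fixed at half the most. Time passes only in rows, so rows that repeat a pose let the fingers close. It gives the time, the measured TCP pose, the force, the opening and the grip force at its end, in the units of the state.
- read_state(): the state, without advancing time (a new reading comes with each control period).
- get_image(name): name is "scene" or "top" or "wrist"; returns a dict with "img" (480x640x3 uint8, red, green, blue), "range_z" (480x640 float32, mm along the optical axis (not along the pixel's ray), 0 where there is no reading), "intrinsics" (3x3 intrinsics, pixels), "distortion" ([k1, k2, p1, p2, k3] as OpenCV has them; the pictures are not rectified), "extrinsics" (4x4, takes a point from camera to world coordinates); the wrist camera has in their place "tool_from_camera" (4x4, takes a point from camera to tool coordinates, whose origin is the TCP and whose axes are the flange's). Camera axes: x right, y down, z forward; pixel columns grow to the right and rows downward; lengths in mm; the calibration is good to about 2 mm. A picture is of the moment at which its call begins: read the wrist's pose just before it.
- job_done(): hands the job in; it is judged then, once.
The state is a dict: "clock": time; "joints": joint angles; "joint_vel": joint speeds; "joint_efforts": joint torques, N m; "position": TCP position; "ee_rot": TCP orientation; "contact_force": force on the tool from outside, world axes, zero at the start; "wrist_torque": the same for the moment, N m; "gripper_width": finger opening in mm; "grasp_force": force on a finger pad.
Only numpy, scipy, OpenCV 4.12 (cv2) and the standard library are available. Lean on these libraries where they do the work, as an engineer would, in place of code of your own. Each camera call takes 0.05 s, during which the arm holds its last target. There are 200 camera calls.

## Working session

There is one attempt and no reset: what is moved stays moved. The work goes in short steps, Python scripts to look and compute and a tool call to move; the robot and the scene stay as the last step left them, time stands still between calls to the robot, and variables do not carry over. Pictures are saved under pics/ and viewed, at most 10 in all, crops included, and the job is handed in when it is done.

Besides the shell and the picture viewer there is one more tool, called after "Call:" as name(argument=value, ...), one argument or row to a line, values as JSON. jog_arm: Moves the arm, as the interface text tells. Its arguments: {"type":"object","properties":{"plan":{"type":"array"}},"required":["plan"]}

```bash
mkdir -p pics
cat > h.py <<'E'
import numpy as np, cv2
from scipy.spatial.transform import Rotation as R
from bench import read_state, get_image, job_done, tcp_to_grasp
def snap(name,fn):
    s=read_state(); d=get_image(name)
    T=d.get("extrinsics")
    if T is None:
        W=np.eye(4); W[:3,:3]=R.from_quat(s["ee_rot"]).as_matrix(); W[:3,3]=s["position"]; T=W@np.array(d["tool_from_camera"])
    cv2.imwrite(fn+".png",d["img"][:,:,::-1])
    np.savez(fn+".npz",z=d["range_z"],K=d["intrinsics"],D=d["distortion"],T=T,img=d["img"])
def cloud(fn):
    f=np.load(fn+".npz"); h,w=f["z"].shape
    u,v=np.meshgrid(np.arange(w),np.arange(h))
    p=cv2.undistortPoints(np.stack([u,v],-1).reshape(-1,1,2).astype(float),f["K"],f["D"]).reshape(h,w,2)
    z=f["z"][...,None]; P=np.concatenate([p*z,z],-1)
    P=P@f["T"][:3,:3].T+f["T"][:3,3]; P[f["z"]==0]=np.nan
    return P,f["img"]
E
python3 - <<'E'
from h import *
snap("scene","pics/s0"); snap("top","pics/t0")
s=read_state(); print(s, tcp_to_grasp)
E
```

```text
{'clock': 0.1, 'joints': array([-8.97365338e-01,  3.85496870e-01,  6.77999276e-03, -4.37758311e-04,
       -1.19400672e+00, -2.58583725e-01]), 'joint_vel': array([-7.53013139e-05, -1.05878046e-03,  1.91982082e-03,  2.42026089e-03,
       -7.89989709e-04,  2.21993198e-04]), 'joint_efforts': array([-2.00279988e-03, -3.93318987e+01,  1.88928384e+01,  4.19802994e+00,
       -2.57133062e-03, -3.40428166e-07]), 'position': array([ 251.70740459, -571.51082421,  230.32702581]), 'ee_rot': array([-2.05860343e-01,  9.78580885e-01,  9.52293427e-04, -2.51228765e-04]), 'contact_force': array([ 0.91365185, -0.3916205 ,  0.35615178]), 'wrist_torque': array([-0.03095934,  0.02802259,  0.01716979]), 'grasp_force': 0.0, 'gripper_width': 85.24111145763996} 18.700000000000003
```

View pics/s0.png

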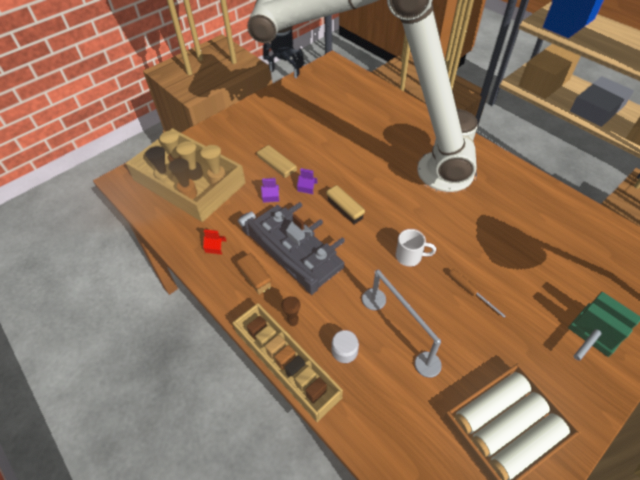

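View pics/t0.png

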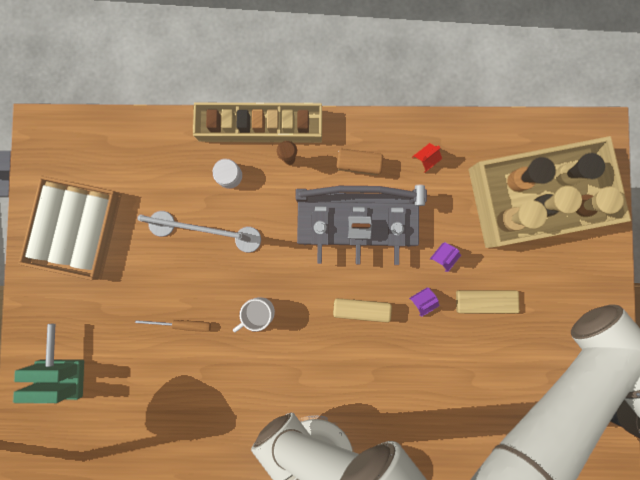

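The top view shows the machine (caps and tongues at u 320, 358 and 397), the guard at (360,228), and the rail bar from (145,219) to (247,238). Purple and red decoys lie to the right. Next I measure from the top depth image.

Run:
```python
from h import *
P,img=cloud("pics/t0")
for n,(u,v) in dict(bl=(320,228),bm=(359,223),br=(397,228),tl=(320,255),tm=(358,255),tr=(397,255),post1=(161,222),post2=(247,239),bar=(205,231),mug=(257,315),base=(315,440)).items():
    print(n,P[v-2:v+3,u-2:u+3].reshape(-1,3)[12].round(1), np.nanmax(P[v-4:v+5,u-4:u+5,2]).round(1))
def pts(u0,u1,v0,v1,z0,z1):
    Q=P[v0:v1,u0:u1].reshape(-1,3); return Q[(Q[:,2]>z0)&(Q[:,2]<z1)]
b=pts(130,270,205,255,140,175); print("bar",len(b),b.min(0).round(1),b.max(0).round(1))
c,d=b.mean(0),np.linalg.svd(b-b.mean(0))[2][0]; print(c.round(1),d.round(3))
g=pts(340,380,205,245,95,175); print("grd",len(g),g.mean(0).round(1),g.min(0).round(1),g.max(0).round(1))
for n,a in dict(bl=(305,335),br=(383,412)).items():
    q=pts(*a,212,240,70,90); print(n,len(q),q.mean(0).round(1),q.min(0).round(1),q.max(0).round(1))
for n,a in dict(tl=(308,332),tm=(346,370),tr=(385,409)).items():
    q=pts(*a,247,268,50,75); print(n,len(q),q.mean(0).round(1),q.min(0).round(1),q.max(0).round(1))
a=img[190:275,130:430]; cv2.imwrite("pics/c0.png",cv2.resize(img[190:275,290:430],None,fx=5.6,fy=5.6,interpolation=2)[:,:,::-1])
```

```text
bl [599.9  -7.4  78.6] 82.1
bm [ 607.4 -101.8  142.5] 147.4
br [ 601.8 -204.    76.8] 81.9
tl [531.5  -8.   57.9] 63.4
tm [ 532.4 -106.1   60.4] 64.4
tr [ 533.4 -207.2   56.9] 64.9
post1 [604.1 372.8 157.1] 159.2
post2 [570.9 181.1  64.1] 127.8
bar [583.9 268.2 151.9] 160.6
mug [370.  160.2   2.9] 11.2
base [188.6  -3.5 400.9] 448.2
bar 541 [565.8 180.8 141.3] [621.7 432.7 161.2]
[593.8 304.8 154.2] [-0.172 -0.985 -0.001]
grd 274 [ 600.8 -105.2  115.2] [ 584.2 -134.1   95. ] [622.1 -79.6 147.4]
bl 57 [602.9  -6.2  76.8] [592.4 -15.1  70. ] [613.2   2.9  82.1]
br 57 [ 602.  -205.3   77. ] [ 591.6 -214.8   72. ] [ 612.3 -196.    81.9]
tl 83 [531.7  -5.4  59.4] [510.7 -10.8  54.7] [ 5.522e+02 -1.000e-01  6.420e+01]
tm 89 [ 531.4 -106.2   59.4] [ 509.1 -111.9   52.9] [ 553.3 -100.7   64.4]
tr 90 [ 532.1 -204.3   58.6] [ 510.1 -209.6   50.5] [ 554.3 -199.3   64.9]
```

View pics/c0.png

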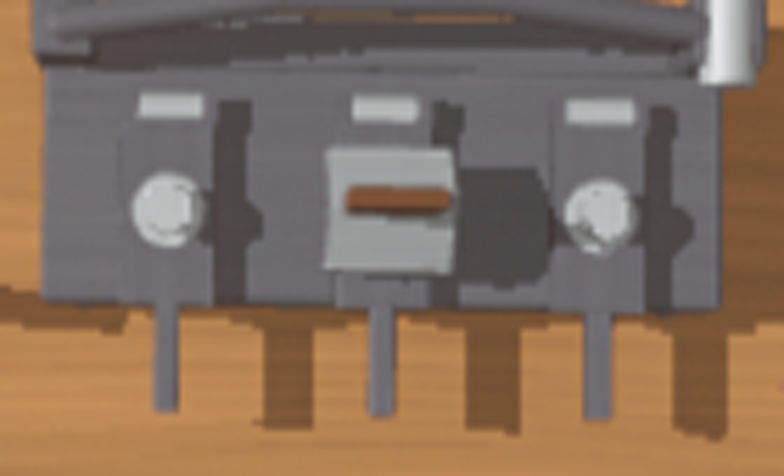

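The guard grip is near (601,-105,127) with its ridge along world y. The bar's middle is near (594,306,150), turned -9.9°. I start moving now.

Call:
jog_arm(
  plan=[
    [85,[-0.32,0.18,0],[0,0,-0.17]],
    [85,[-0.64,0.36,0],[0,0,-0.34]],
    [85,[-0.95,0.55,0],[0,0,-0.51]],
    [85,[-0.95,0.55,0],[0,0,-0.68]],
    [85,[-0.95,0.55,0],[0,0,-0.85]],
    [85,[-0.95,0.55,0],[0,0,-1]],
    [85,[-0.95,0.55,0],[0,0,-1]],
  ],
)

```text
clock: 0.98
position: [316.5, -483.1, 230.9]
ee_rot: [-0.667, 0.745, 0.0, 0.0]
contact_force: [0.5, 0.1, 0.4]
gripper_width: 84.9
grasp_force: 0.0
```

Call:
jog_arm(
  plan=[
    [85,[-0.48,-0.33,0],[0,0,-0.1]],
    [85,[-0.95,-0.65,0],[0,0,-0.1]],
    [85,[-0.95,-0.65,0],[0,0,-0.103]],
  ],
)

```text
clock: 1.35
position: [393.5, -393.7, 231.2]
ee_rot: [0.708, -0.707, -0.0, -0.0]
contact_force: [-0.1, 1.0, -0.3]
gripper_width: 84.9
grasp_force: 0.0
```

Call:
jog_arm(
  plan=[
    [85,[-0.48,-0.35,0],[0,0,0]],
    [85,[-0.97,-0.7,0],[0,0,0]],
    [85,[-0.97,-0.7,0],[0,0,0]],
  ],
)

```text
clock: 1.72
position: [463.2, -297.0, 231.2]
ee_rot: [0.708, -0.707, -0.0, -0.0]
contact_force: [-0.2, 0.4, -0.1]
gripper_width: 84.8
grasp_force: 0.0
```

Call:
jog_arm(
  plan=[
    [85,[-0.48,-0.35,0],[0,0,0]],
    [85,[-0.97,-0.7,0],[0,0,0]],
    [85,[-0.97,-0.7,0],[0,0,0]],
    [85,[-0.97,-0.7,0],[0,0,0]],
  ],
)

```text
clock: 2.22
position: [531.2, -203.0, 231.0]
ee_rot: [-0.706, 0.708, 0.0, -0.0]
contact_force: [0.0, 1.0, -0.1]
gripper_width: 85.3
grasp_force: 0.0
```

Call:
jog_arm(
  plan=[
    [85,[-0.48,-0.35,0],[0,0,0]],
    [85,[-0.98,-0.7,0],[0,0,0]],
    [85,[-0.98,-0.7,0],[0,0,0]],
    [85,[-0.98,-0.7,0],[0,0,0]],
  ],
)

```text
clock: 2.72
position: [601.1, -105.6, 231.1]
ee_rot: [-0.706, 0.708, 0.0, -0.0]
contact_force: [-0.8, -0.4, -0.3]
gripper_width: 84.7
grasp_force: 0.0
```

Run:
```python
from h import *
snap("wrist","pics/w0"); s=read_state(); print(s["position"].round(1))
P,img=cloud("pics/w0")
r=(P[...,2]>132)&(P[...,2]<150)
q=P[r]; print(len(q),q.min(0).round(1),q.max(0).round(1),np.median(q,0).round(1))
print(cv2.minAreaRect(q[:,:2].astype(np.float32)))
v,u=np.where(r); print(u.min(),u.max(),v.min(),v.max())
```

```text
[ 601.  -105.9  231.3]
859 [ 598.2 -128.3  132.8] [607.7 -84.6 144.4] [ 602.7 -108.   142.1]
((602.8501586914062, -106.4754409790039), (43.70849609375, 9.386842727661133), 89.51631164550781)
312 325 212 273
```

View pics/w0.png

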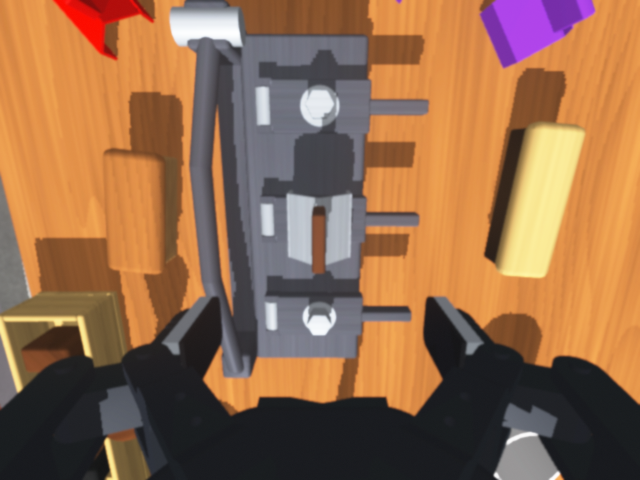

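The wrist view shows the guard's grip at pixel (319,240), which is world (602.8,-106.5) with its top at z 143, and no yaw error. I go down and grip it.

Call:
jog_arm(
  plan=[
    [60,[0.005,-0.018,0.4],[0,0,0]],
    [60,[0.005,-0.018,0.8],[0,0,0]],
    [60,[0.005,-0.018,1],[0,0,0]],
    [60,[0.005,-0.018,1],[0,0,0]],
  ],
)

```text
clock: 3.28
position: [601.8, -106.4, 129.9]
ee_rot: [-0.706, 0.708, 0.001, -0.002]
contact_force: [0.1, -0.4, 0.2]
gripper_width: 60.4
grasp_force: 0.0
```

Call:
jog_arm(
  plan=[
    [60,[0,0,0.15],[0,0,0]],
    [0,[0,0,0.15],[0,0,0]],
    [0,[0,0,0.15],[0,0,0]],
    [0,[0,0,0.15],[0,0,0]],
    [0,[0,0,0.15],[0,0,0]],
    [0,[0,0,0.15],[0,0,0]],
    [0,[0,0,0.15],[0,0,0]],
  ],
)

```text
clock: 4.15
position: [604.3, -104.7, 117.2]
ee_rot: [-0.707, 0.707, -0.001, 0.001]
contact_force: [-0.8, 0.2, 4.5]
gripper_width: 8.7
grasp_force: 60.6
```

Call:
jog_arm(
  plan=[
    [0,[0,0,-0.05],[0,0,0]],
    [0,[0,0,-0.3],[0,0,0]],
    [0,[0,0,-0.6],[0,0,0]],
    [0,[0,0,-1],[0,0,0]],
    [0,[0,0,-1],[0,0,0]],
  ],
)

```text
clock: 4.78
position: [605.1, -104.7, 219.2]
ee_rot: [-0.707, 0.707, -0.002, 0.002]
contact_force: [-0.1, -0.6, -2.4]
gripper_width: 9.0
grasp_force: 59.9
```

Call:
jog_arm(
  plan=[
    [0,[-0.25,0,-0.25],[0,0,0]],
    [0,[-0.6,0,-0.25],[0,0,0]],
    [0,[-1,0,-0.25],[0,0,0]],
    [0,[-1,0,-0.25],[0,0,0]],
  ],
)

```text
clock: 5.28
position: [602.6, -2.4, 239.0]
ee_rot: [0.708, -0.706, -0.002, 0.001]
contact_force: [0.5, -0.4, -2.5]
gripper_width: 9.0
grasp_force: 59.7
```

Call:
jog_arm(
  plan=[
    [0,[-0.4,0.03,0],[0,0,0]],
    [0,[-0.8,0.06,0],[0,0,0]],
    [0,[-1,0.09,0],[0,0,0]],
    [0,[-1,0.09,0],[0,0,0]],
  ],
)

```text
clock: 5.78
position: [594.2, 95.8, 240.2]
ee_rot: [0.707, -0.707, -0.001, 0.001]
contact_force: [-0.2, -0.5, -2.2]
gripper_width: 9.0
grasp_force: 59.7
```

Call:
jog_arm(
  plan=[
    [0,[-0.4,0,0],[0,0,0]],
    [0,[-0.8,0,0],[0,0,0]],
    [0,[-1,0,0],[0,0,0]],
    [0,[-1,0,0],[0,0,0]],
  ],
)

```text
clock: 6.28
position: [594.9, 195.4, 240.6]
ee_rot: [-0.707, 0.707, 0.0, -0.001]
contact_force: [0.1, 0.8, -1.4]
gripper_width: 8.8
grasp_force: 59.8
```

Call:
jog_arm(
  plan=[
    [0,[-0.4,0,0],[0,0,0.08]],
    [0,[-0.8,0,0],[0,0,0.165]],
    [0,[-1,0,0],[0,0,0.165]],
    [0,[-1,0,0],[0,0,0.165]],
    [0,[-1,0,0],[0,0,0.165]],
  ],
)

```text
clock: 6.9
position: [595.1, 293.9, 241.3]
ee_rot: [-0.643, 0.766, -0.0, -0.0]
contact_force: [0.3, -0.4, -3.6]
gripper_width: 8.8
grasp_force: 59.7
```

Run:
```python
from h import *
s=read_state(); print(s["position"].round(1),s["ee_rot"].round(4),s["gripper_width"],s["contact_force"].round(1))
snap("wrist","pics/w1");snap("top","pics/t1")
s=read_state()
P,img=cloud("pics/w1")
M=(P[...,2]>148)&(P[...,2]<165)&(abs(P[...,0]-594)<60)&(P[...,1]>205)&(P[...,1]<405)
q=P[M]; t=q[q[:,2]>150]; 
for y0 in range(200,410,20):
    k=t[(t[:,1]>y0)&(t[:,1]<y0+20)]
    if len(k)>10: print(y0+10,len(k),k.mean(0).round(1),k[:,0].min().round(1),k[:,0].max().round(1))
# guard in view
r=(P[...,2]>165)&(P[...,2]<270); v,u=np.where(r); print(len(u))
q=P[r]; print(q.min(0).round(1),q.max(0).round(1))
```

```text
[595.1 293.9 241.3] [-6.428e-01  7.660e-01 -1.000e-04 -4.000e-04] 8.811885736636198 [ 0.3 -0.4 -3.6]
210 456 [578.3 212.4 154.1] 571.6 585.1
230 578 [581.4 229.9 154. ] 574.1 588.8
250 547 [584.9 249.9 154. ] 577.6 592.3
270 508 [588.6 269.9 154. ] 580.8 596.0
290 66 [590.2 281.5 154. ] 584.9 596.4
390 82 [610.9 397.5 154.2] 605.4 616.6
410 78 [611.7 402.6 154.1] 606.0 617.5
10519
[561.9 259.9 181.8] [624.7 322.7 270. ]
```

View pics/w1.png

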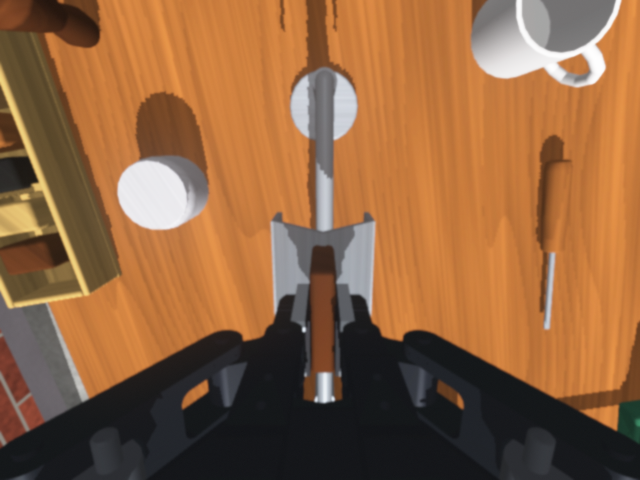

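The wrist view shows the bar running from (322,80) down under the guard, with the guard centred over it and parallel (bar slope 10°, tool yaw 10°). I lower it.

Call:
jog_arm(
  plan=[
    [0,[-0.1,0.01,0.2],[0,0,0]],
    [0,[-0.1,0.01,0.4],[0,0,0]],
    [0,[-0.1,0.01,0.6],[0,0,0]],
    [0,[-0.1,0.01,0.68],[0,0,0]],
    [0,[-0.1,0.01,0.7],[0,0,0]],
    [0,[-0.1,0.01,0.72],[0,0,0]],
    [0,[-0.1,0.01,0.72],[0,0,0]],
  ],
)

```text
clock: 7.88
position: [596.0, 305.5, 169.8]
ee_rot: [-0.643, 0.766, -0.0, 0.001]
contact_force: [-0.2, 0.1, -2.8]
gripper_width: 9.1
grasp_force: 59.9
```

Call:
jog_arm(
  plan=[
    [0,[0,0,0.01],[0,0,0]],
    [0,[0,0,0.02],[0,0,0]],
    [0,[0,0,0.02],[0,0,0]],
  ],
)

```text
clock: 8.25
position: [596.1, 305.5, 168.9]
ee_rot: [-0.643, 0.766, -0.0, 0.001]
contact_force: [-1.8, -0.7, 5.0]
gripper_width: 8.9
grasp_force: 60.8
```

Call:
jog_arm(
  plan=[
    [14,[0,0,0.01],[0,0,0]],
    [20,[0,0,0.01],[0,0,0]],
    [30,[0,0,0.01],[0,0,0]],
    [40,[0,0,0.01],[0,0,0]],
    [40,[0,0,-0.1],[0,0,0]],
    [40,[0,0,-0.4],[0,0,0]],
    [40,[0,0,-0.7],[0,0,0]],
    [40,[0,0,-0.9],[0,0,0]],
    [40,[0,0,-0.9],[0,0,0]],
  ],
)

```text
clock: 9.38
position: [596.7, 305.9, 260.2]
ee_rot: [-0.643, 0.766, -0.0, 0.003]
contact_force: [0.6, 0.4, -0.6]
gripper_width: 39.9
grasp_force: 0.0
```

Run:
```python
from h import *
s=read_state(); print(s["position"].round(1))
snap("wrist","pics/w2"); snap("scene","pics/s2")
P,img=cloud("pics/w2")
r=(P[...,2]>90)&(P[...,2]<200)&(abs(P[...,1]-305)<45)&(abs(P[...,0]-595)<60); q=P[r]; print(q.min(0).round(1),q.max(0).round(1))
g=q[q[:,2]>180]; print(g.mean(0).round(1), cv2.minAreaRect(g[:,:2].astype(np.float32)))
im=cv2.imread("pics/s2.png")[250:390,330:470]; a=cv2.resize(im,(480,480),interpolation=2)
w=cv2.resize(cv2.imread("pics/w2.png"),(320,240)); c=np.zeros((480,800,3),np.uint8); c[:,:480]=a; c[:240,480:]=w; cv2.imwrite("pics/v2.png",c)
```

```text
[596.7 305.9 260.2]
[562.5 260.  109.7] [625.3 350.  196. ]
[594.  301.9 193.2] ((594.1621704101562, 303.5276184082031), (43.16567611694336, 9.621466636657715), 80.01094818115234)
```

View pics/v2.png

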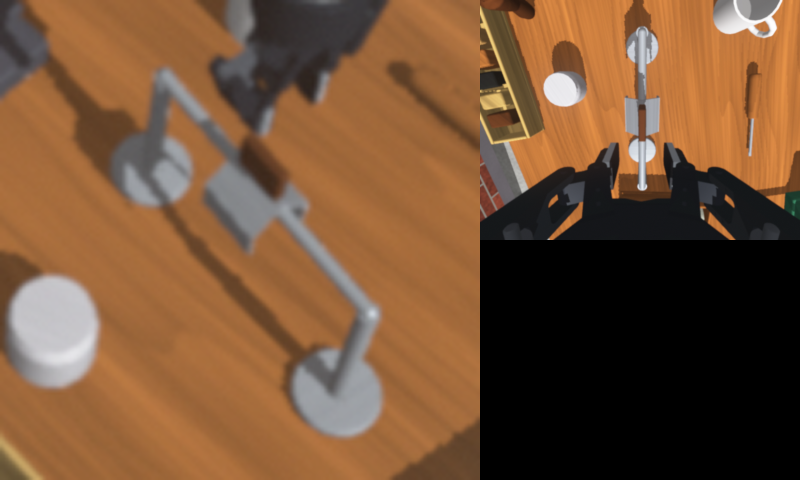

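The guard hangs astride the bar at about (594,304), near its middle; in the scene crop it is at (250,200). I go to bolt_left, turning the tool so the fingers close along y, with the fingers shut for tapping.

Call:
jog_arm(
  plan=[
    [40,[0.2,-0.05,0],[0,0,0.17]],
    [40,[0.5,-0.12,0],[0,0,0.34]],
    [20,[0.8,-0.2,0],[0,0,0.51]],
    [0,[1,-0.24,0],[0,0,0.68]],
    [0,[1,-0.24,0],[0,0,0.85]],
    [0,[1,-0.24,0],[0,0,1]],
    [0,[1,-0.24,0],[0,0,1]],
  ],
)

```text
clock: 10.35
position: [601.7, 202.4, 255.9]
ee_rot: [-0.175, 0.985, -0.0, -0.001]
contact_force: [-0.3, -0.1, 0.5]
gripper_width: -0.0
grasp_force: 0.0
```

Call:
jog_arm(
  plan=[
    [0,[0.17,-0.47,0],[0,0,0.16]],
    [0,[0.34,-0.94,0],[0,0,0.32]],
    [0,[0.34,-0.94,0],[0,0,0.333]],
    [0,[0.34,-0.94,0],[0,0,0.333]],
  ],
)

```text
clock: 10.85
position: [602.3, 102.8, 256.8]
ee_rot: [-0.001, 1.0, -0.0, -0.0]
contact_force: [-0.5, 0.1, 0.1]
gripper_width: -0.1
grasp_force: 0.0
```

Call:
jog_arm(
  plan=[
    [0,[0,-0.4,0.3],[0,0,0]],
    [0,[0,-0.8,0.7],[0,0,0]],
    [0,[0,-1,1],[0,0,0]],
    [0,[0,-1,1],[0,0,0]],
  ],
)

```text
clock: 11.35
position: [600.9, 2.4, 154.3]
ee_rot: [-0.001, 1.0, -0.001, -0.003]
contact_force: [-0.2, 0.6, 0.7]
gripper_width: 0.2
grasp_force: 0.0
```

Call:
jog_arm(
  plan=[
    [0,[-0.02,-0.085,0.3],[0,0,0]],
    [0,[-0.02,-0.085,0.65],[0,0,0]],
    [0,[-0.02,-0.085,0.7],[0,0,0]],
    [0,[-0.02,-0.085,0.7],[0,0,0]],
  ],
)

```text
clock: 11.85
position: [605.8, -4.6, 88.6]
ee_rot: [-0.002, 1.0, -0.0, 0.001]
contact_force: [0.7, -0.5, -0.5]
gripper_width: 0.1
grasp_force: 0.0
```

Call:
jog_arm(
  plan=[
    [0,[0,0,0.03],[0,0,0]],
    [0,[0,0,0.05],[0,0,0]],
    [0,[0,0,0.07],[0,0,0]],
    [0,[0,0,0.08],[0,0,0]],
    [0,[0,0,0.08],[0,0,0]],
  ],
)

```text
clock: 12.48
position: [604.5, -5.8, 79.2]
ee_rot: [-0.001, 1.0, -0.0, -0.0]
contact_force: [0.2, 0.2, 0.3]
gripper_width: 0.2
grasp_force: 0.0
```

Call:
jog_arm(
  plan=[
    [0,[0,0,0.01],[0,0,0]],
    [0,[0,0,0.02],[0,0,0]],
    [0,[0,0,0.03],[0,0,0]],
    [0,[0,0,0.04],[0,0,0]],
    [0,[0,0,0.04],[0,0,0]],
  ],
)

```text
clock: 13.1
position: [604.6, -5.7, 75.3]
ee_rot: [-0.001, 1.0, -0.0, -0.0]
contact_force: [-0.6, -1.5, 1.6]
gripper_width: 0.0
grasp_force: 0.6
```

Call:
jog_arm(
  plan=[
    [0,[0,0,0.01],[0,0,0]],
    [0,[0,0,0.02],[0,0,0]],
    [0,[0,0,0.03],[0,0,0]],
    [0,[0,0,0.03],[0,0,0]],
  ],
)

```text
clock: 13.6
position: [604.6, -5.7, 72.3]
ee_rot: [-0.001, 1.0, -0.0, 0.0]
contact_force: [-0.9, 0.3, 1.5]
gripper_width: -0.2
grasp_force: 1.0
```

Call:
jog_arm(
  plan=[
    [0,[0,0,0.01],[0,0,0]],
    [0,[0,0,0.02],[0,0,0]],
    [0,[0,0,0.03],[0,0,0]],
    [0,[0,0,0.03],[0,0,0]],
  ],
)

```text
clock: 14.1
position: [604.6, -5.8, 69.3]
ee_rot: [-0.001, 1.0, -0.0, -0.0]
contact_force: [-0.0, 1.1, 2.9]
gripper_width: -0.2
grasp_force: 1.3
```

The left bolt dipped about 8 mm under 1.5–3 N, so it is the loose one. I rise, open the fingers, move back above the left tongue, and tilt the tool 30° forward.

Call:
jog_arm(
  plan=[
    [0,[0,0,-0.3],[0,0,0]],
    [0,[0,0,-0.8],[0,0,0]],
    [20,[0.4,0,-0.8],[0,0,0]],
    [40,[0.8,0,-0.8],[0,0,0]],
    [40,[1,0,-0.8],[0,0,0]],
    [40,[1,0,-0.8],[0,0,0]],
  ],
)

```text
clock: 14.85
position: [503.4, -5.9, 149.4]
ee_rot: [-0.001, 1.0, 0.0, -0.0]
contact_force: [0.0, -0.3, 0.1]
gripper_width: 40.0
grasp_force: 0.0
```

Call:
jog_arm(
  plan=[
    [40,[0.09,0,0.1],[0,-0.17,0]],
    [40,[0.09,0,0.25],[0,-0.34,0]],
    [40,[0.09,0,0.44],[0,-0.5,0]],
    [40,[0.09,0,0.44],[0,-0.5,0]],
    [40,[0.09,0,0.44],[0,-0.5,0]],
  ],
)

```text
clock: 15.48
position: [497.5, 8.7, 160.3]
ee_rot: [0.012, 0.973, -0.033, 0.228]
contact_force: [1.6, -0.6, 1.3]
gripper_width: 40.0
grasp_force: 0.0
```

Run:
```python
from h import *
s=read_state(); p=s["position"]; Rm=R.from_quat(s["ee_rot"]).as_matrix(); print(p.round(1),Rm.round(3),s["joints"].round(2))
snap("wrist","pics/w3")
P,img=cloud("pics/w3")
m=(P[...,2]>50)&(P[...,2]<66)&(P[...,0]>505)&(P[...,0]<552)&(abs(P[...,1]+6)<25); q=P[m]
print(len(q), q.min(0).round(1),q.max(0).round(1),q.mean(0).round(1))
t=np.array([527,q[:,1].mean() if len(q) else -6,52])+18.7*Rm[:,2]
print("shift tool",(Rm.T@(t-p)/100).round(3))
```

```text
[497.5   8.7 160.3] [[-0.895  0.039  0.443]
 [ 0.009  0.998 -0.069]
 [-0.445 -0.058 -0.894]] [ 0.23  0.05 -1.02  1.21 -0.18 -3.  ]
851 [509.4 -11.7  50. ] [5.519e+02 5.000e-01 6.070e+01] [527.3  -5.1  58.2]
shift tool [ 0.217 -0.064  1.295]
```

View pics/w3.png

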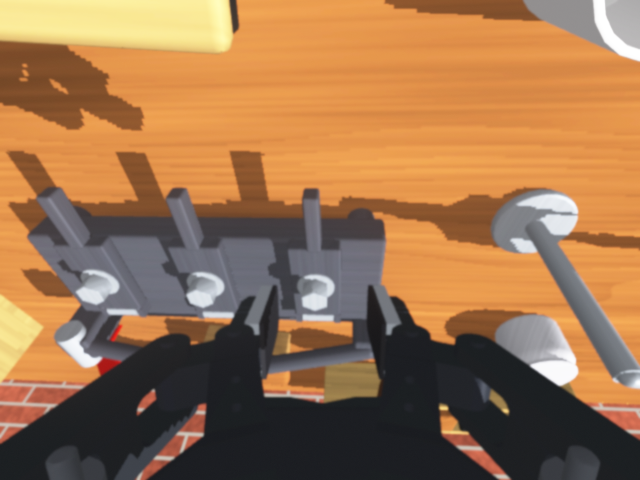

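The 30° tilt ran into the joint limits (j5 -0.18, j3 -1.02). The wrist view shows the left tongue at (312,215) between the fingers. I go back to pointing straight down and will pitch the other way during the lift.

Call:
jog_arm(
  plan=[
    [40,[0,0,0],[0,0.1,0]],
    [40,[0,0,0],[0,0.25,0]],
    [40,[0,0,0],[0,0.44,0]],
    [40,[0,0,0],[0,0.44,0]],
  ],
)

```text
clock: 16.02
position: [496.0, 9.7, 159.3]
ee_rot: [0.02, 0.999, -0.035, 0.033]
contact_force: [1.6, -2.5, -0.6]
gripper_width: 40.2
grasp_force: 0.0
```

```bash
cat > st.py <<'E'
from h import *
s=read_state(); p=s["position"]; Rm=R.from_quat(s["ee_rot"]); print(s["clock"],p.round(1),s["joints"].round(2),s["gripper_width"],s["contact_force"].round(1))
T=R.from_matrix([[-1,0,0],[0,1,0],[0,0,-1]])
print("turn to down",((Rm.inv()*T).as_rotvec()/np.radians(60)).round(3))
print("shift to (525,-5.5,33)",(Rm.inv().apply(np.array([525,-5.5,33])-p)/100).round(3))
E
python3 st.py
```

```text
16.025 [496.    9.7 159.3] [ 0.4   0.21 -0.49  0.12 -0.84 -2.09] 40.152246964066464 [ 1.6 -2.5 -0.6]
turn to down [-0.066  0.063 -0.039]
shift to (525,-5.5,33) [-0.21  -0.054  1.287]
```

Call:
jog_arm(
  plan=[
    [40,[-0.2,-0.05,0.1],[-0.066,0.063,-0.039]],
    [40,[-0.2,-0.05,0.3],[-0.066,0.063,-0.039]],
    [40,[-0.2,-0.05,0.5],[-0.066,0.063,-0.039]],
    [40,[-0.2,-0.05,0.5],[-0.066,0.063,-0.039]],
    [40,[-0.2,-0.05,0.5],[-0.066,0.063,-0.039]],
  ],
)

```text
clock: 16.65
position: [521.0, -1.7, 112.2]
ee_rot: [0.001, 1.0, -0.002, 0.004]
contact_force: [-0.0, 0.1, 0.6]
gripper_width: 39.9
grasp_force: 0.0
```

```bash
python3 st.py
```

```text
16.65 [521.   -1.7 112.2] [ 0.31  0.33 -0.42  0.01 -0.82 -1.89] 39.92088423040512 [-0.   0.1  0.6]
turn to down [-0.004  0.007 -0.003]
shift to (525,-5.5,33) [-0.034 -0.035  0.792]
```

Call:
jog_arm(
  plan=[
    [40,[-0.035,-0.035,0.3],[0,0,0]],
    [40,[-0.035,-0.035,0.6],[0,0,0]],
    [40,[-0.035,-0.035,0.79],[0,0,0]],
    [40,[-0.035,-0.035,0.79],[0,0,0]],
  ],
)

```text
clock: 17.15
position: [523.9, -5.8, 32.5]
ee_rot: [0.001, 1.0, -0.002, 0.003]
contact_force: [-0.8, -0.1, -0.4]
gripper_width: 40.2
grasp_force: 0.0
```

Call:
jog_arm(
  plan=[
    [20,[0,0,0],[0,0,0]],
    [0,[0,0,0],[0,0,0]],
    [0,[0,0,0],[0,0,0]],
    [0,[0,0,0],[0,0,0]],
    [0,[0,0,0],[0,0,0]],
    [0,[0,0,0],[0,0,0]],
  ],
)

```text
clock: 17.9
position: [525.2, -6.9, 34.5]
ee_rot: [0.002, 1.0, -0.002, 0.005]
contact_force: [2.1, -6.9, 0.9]
gripper_width: 11.2
grasp_force: 59.4
```

```bash
cat >> st.py <<'E'
g=p+18.7*Rm.apply([0,0,1]); print("grasp pt",g.round(1))
import sys
H=np.array([651.5,g[1],52])
rel0=np.array([p[0],p[1],p[2]])-H
for a in [5,10,15,20,25,30,35,40,45,50]:
    Q=R.from_euler("y",a,degrees=True)
    print(a,(Rm.inv().apply(Q.apply(rel0)-rel0)/100).round(3),(Rm.inv()*Q*Rm).as_rotvec()[1].round(3)/np.radians(60))
E
python3 st.py
```

```text
17.9 [525.2  -6.9  34.5] [ 0.3   0.45 -0.48  0.01 -0.63 -1.88] 11.1716101297906 [ 2.1 -6.9  0.9]
turn to down [-0.005  0.009 -0.003]
shift to (525,-5.5,33) [0.002 0.014 0.015]
grasp pt [525.3  -7.   15.8]
5 [ 0.009 -0.001 -0.111] 0.08307888029396937
10 [ 0.009 -0.001 -0.222] 0.16711269024649011
15 [-0.001 -0.002 -0.333] 0.2501915705404595
20 [-0.02  -0.002 -0.443] 0.33327045083442886
25 [-0.049 -0.002 -0.55 ] 0.4163493311283982
30 [-0.088 -0.003 -0.654] 0.500383141080919
35 [-0.135 -0.003 -0.755] 0.5834620213748883
40 [-0.191 -0.003 -0.851] 0.6665409016688577
45 [-0.255 -0.004 -0.942] 0.7496197819628272
50 [-0.326 -0.004 -1.028] 0.8336535919153478
```

The tongue is gripped (11 mm opening, 59 N). I lift along the hinge arc to 20° first.

Call:
jog_arm(
  plan=[
    [0,[0.009,-0.012,-0.055],[0,0.04,0]],
    [0,[0.009,-0.012,-0.111],[0,0.083,0]],
    [0,[0.009,-0.012,-0.222],[0,0.167,0]],
    [0,[-0.001,-0.012,-0.333],[0,0.25,0]],
    [0,[-0.02,-0.012,-0.443],[0,0.333,0]],
    [0,[-0.02,-0.012,-0.443],[0,0.333,0]],
    [0,[-0.02,-0.012,-0.443],[0,0.333,0]],
  ],
)

```text
clock: 18.77
position: [526.3, -7.1, 77.7]
ee_rot: [0.002, 0.986, -0.002, -0.168]
contact_force: [0.3, -2.3, 1.7]
gripper_width: 11.1
grasp_force: 59.7
```

```bash
python3 st.py | head -1
```

```text
18.775 [526.3  -7.1  77.7] [ 0.25  0.55 -0.16 -0.08 -1.19 -1.78] 11.059150569117289 [ 0.3 -2.3  1.7]
```

Going well, with low forces. I continue by 25° to 45°.

Call:
jog_arm(
  plan=[
    [0,[0.009,0,-0.111],[0,0.083,0]],
    [0,[0.009,0,-0.222],[0,0.167,0]],
    [0,[-0.001,0,-0.333],[0,0.25,0]],
    [0,[-0.02,0,-0.443],[0,0.333,0]],
    [0,[-0.049,0,-0.55],[0,0.416,0]],
    [0,[-0.049,0,-0.55],[0,0.416,0]],
    [0,[-0.049,0,-0.55],[0,0.416,0]],
  ],
)

```text
clock: 19.65
position: [548.5, -7.3, 128.3]
ee_rot: [0.002, 0.925, -0.002, -0.379]
contact_force: [-1.8, -1.8, 4.2]
gripper_width: 11.2
grasp_force: 59.7
```

```bash
python3 st.py | head -1
python3 - <<'E'
from h import *
s=read_state();z=R.from_quat(s["ee_rot"]).as_matrix()[:,2];g=s["position"]-18.7*z
print("tool pitch",np.degrees(np.arctan2(-z[0],-z[2])),"grasp",g,"cap angle",np.degrees(np.arctan2(g[2]-52,651.5-g[0])),s["grasp_force"])
snap("scene","pics/s4"); snap("top","pics/t4")
c=np.zeros((600,800,3),np.uint8)
a=cv2.imread("pics/s4.png")[140:390,200:480]; c[:350,:392]=cv2.resize(a,(392,350))
b=cv2.imread("pics/t4.png")[90:350,100:480]; c[:274,400:]=cv2.resize(b,(400,274))
d=cv2.imread("pics/s4.png")[195:275,240:350]; c[350:600,:344]=cv2.resize(d,(344,250))
e=cv2.imread("pics/t0.png")[90:350,100:480]; c[300:574,400:]=cv2.resize(e,(400,274))
cv2.imwrite("pics/v4.png",c)
E
```

```text
19.65 [548.5  -7.3 128.3] [ 0.2   0.76  0.23 -0.14 -1.81 -1.76] 11.185992003348316 [-1.8 -1.8  4.2]
tool pitch 44.5501923298935 grasp [561.62146125  -7.21392073 141.66006406] cap angle 44.930278662163545 59.69412088394165
```

View pics/v4.png

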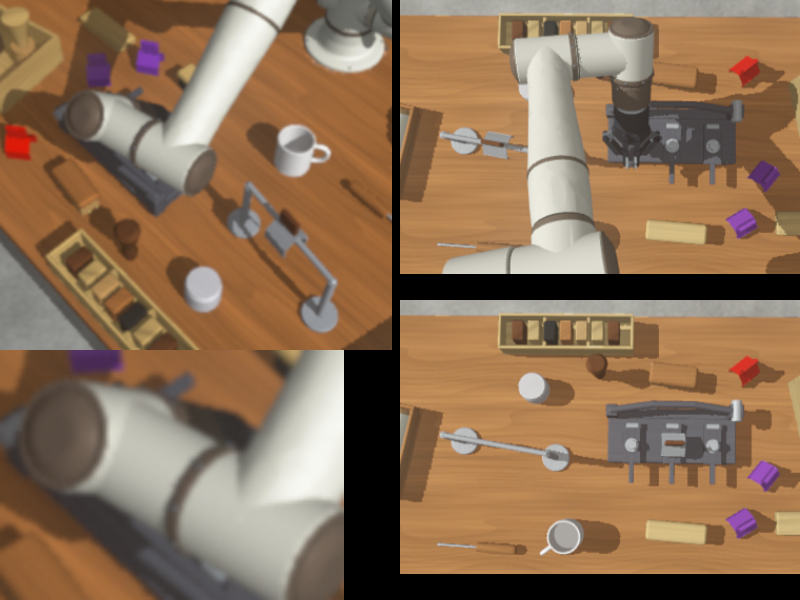

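The views show the guard still astride the bar (scene crop about (285,235)), the bystanders in place, and the gripper holding the tongue at about 45°.

```bash
python3 -c "
from h import *
print(job_done())"
```

```text
the job is handed in; nothing more can be done
None
```

I handed the job in at about 20 s: the guard hangs on the bar near its middle, the left bolt was the loose one (tapped first, so I did not tap the other two), its cap is held at about 45°, and nothing else on the bench appears moved.

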